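# Free a stuck cup from the bud vase under it

## Robot

A 6-joint arm with a two-finger parallel gripper is mounted at the origin on the work surface. World frame = base frame: x ahead of the robot, y to its left, z up, the work surface at z = 0. Lengths are in m, angles in rad, forces in N, time in s.
With the tool pointing down it reaches from about 0.3 to 0.775 m from the base axis. Payload 14.6 kg.
Tool frame: the origin (TCP) lies on the centre line of the jaws, within the pads' length; the fingertips stand ctrl.tcp_to_tips ahead of it and the grasp point (between the pads) lies 2 mm behind it (ctrl.tcp_to_tips is the distance from the TCP to the fingertips, in m); z points along the fingers, y is the line along which they close (so a half turn about z gives the same grasp; the last joint's range is limited). The gripper opens to 94 mm and grips with 3 to 60 N. Pads are 16 mm wide; open, the fingers measure 119 mm over their backs; the gripper's body (75 mm by 177 mm) begins 78 mm behind the grasp point.
Start: joints at [1.127, 0.3, 1.521, -0, 1.321, -0.067], TCP at [0.202, 0.511, 0.222] pointing down, gripper open.
Joint ranges: [-3.03, 3.03], [-0.79, 2.21], [0.23, 2.52], [-1.04, 4.18], [0, 3.07], [-2.55, 2.55]. Speed limits (rad/s): [2.22, 2.22, 2.57, 3.14, 3.14, 3.14].

## Interface

Orientations are given as [roll, pitch, yaw] about the fixed x, y, z axes, in that order (R = Rz(yaw) Ry(pitch) Rx(roll)).
In Python, from station import telemetry, viewer, hand_in, ctrl gives the robot as it stands.
- The arm moves only by the tool step_arm, never from a script. Its argument "plan" is a list of rows, each an object of numbers: "dx", "dy", "dz": the shift along the tool's x, y, z scaled (see below); "rx", "ry", "rz": the turn, a rotation vector about the tool's x, y, z scaled (see below); "claw": the closure, from 0 (fully open) to 1 (shut). In form: [{"dx": .., "dy": .., "dz": .., "rx": .., "ry": .., "rz": .., "claw": ..}, ...]. A call has 1 to 10 rows; each row shifts and turns the commanded pose from where the row before left it, along the tool's axes as they then stand; what a row does not reach is not made up. The controller multiplies each number of a shift by 0.1 m and each number of a turn by 90 degrees. A row lasts 1/10 s, in which the tool goes at most 50 mm and 8.59 degrees, less where a joint would pass 70% of its speed; a pose out of reach is approached as far as the arm can. A call with a number of a shift or a turn outside -1 to 1 is refused whole. A call with a gripper value outside its range is refused whole. The fingers move at their own pace and stop on an object; "grip_force" is the grip in N (left out, the last holds). Time passes only in rows, so rows that do not move let the fingers close. It gives the time, the measured TCP pose, the force, the opening and the grip force at its end, in the units of the state.
- telemetry.get_obs(): the state, without advancing time (a new reading comes with each control period).
- viewer.camera(name): name is "side" or "top"; returns a dict with "img" (480x640x3 uint8, red, green, blue), "z_map" (480x640 float32, m along the optical axis (not along the pixel's ray), 0 where there is no reading), "fx", "fy", "cx", "cy" (pixels), "R" (3x3) and "t" (3): a world point X has camera coordinates R X + t. Camera axes: x right, y down, z forward; pixel columns grow to the right and rows downward; lengths in m; the calibration is good to about 2 mm. A picture is of the moment at which its call begins.
- hand_in(): hands the job in; it is judged then, once.
Trained networks look in a picture, given as the dict that the camera call returned (one of the last four; its "shot" number tells which), for a name from the list of things; names that differ only in an ending like _2 or _b are one class to them, and where a whole thing is asked for, a point or a joint stands for the part that bears it (a point fixed in the world has none). Each returns a list of dicts, best first, with "score" (0 to 1); they miss things now and then, are a little off and sometimes report something else, mostly with a low value. They report only what shows in the picture. A call takes as long as a camera call.
- viewer.recognise(target, picture): "rect" ([left, top, right, bottom] in pixels, round what is visible of it).
The state is a dict: "time_s": time; "qpos": joint angles; "joint_vel": joint speeds; "tau": joint torques, N m; "ee_pos": TCP position; "eef_rot": TCP orientation; "force": force on the tool from outside, world axes, zero at the start; "moment": the same for the moment, N m; "grip_width": finger opening in m; "grip_force": force on a finger pad.
Only numpy, scipy, OpenCV 4.12 (cv2) and the standard library are available. Lean on these libraries where they do the work, as an engineer would, in place of code of your own. Each camera call takes 0.05 s, during which the arm holds its last target. There are 200 camera calls.

## Task

A red cup has got stuck over a white bud vase, both standing mouth down. Lift the red cup straight up off the vase so that the vase stays behind, standing where it is, then set the cup down gently, still mouth down, on the green tray. Leave the other red cup, which stands on its own, where it is.

Things in the scene. Friction and masses are not known exactly. Their poses are not given: they have to be found in the camera images.
- cup_mid (a point): Stuck red cup, mouth down over the white vase; point at its centre, half-way up. Tapered: 90 high, 62 across the mouth (lip 65), 52 across the closed base on top, walls 3; 60 g. At the start its lip is 24 above the table, its top 114. Sprung tabs inside drag on the vase (1.2 to 2.2 N, less than its weight) for the first 50 mm of lift; it is clear after 86 mm. z points up.
- vase_mid (a point): White ceramic bud vase inside that cup, mouth down, loose, about 400 g; point on its axis, half-way up (55 above the table). 110 high; flared mouth 84 across at the bottom, narrowing in 20 of height to a straight 42 body. The flare shows as a white ring round the red cup's foot. A like vase stands bare elsewhere. z up.
- tray: Shallow green tray fixed to the table, 170 mm along its x, 190 mm along its y, walls 5 thick and 16 high, floor 5 thick; origin on the table under its centre, z up.
- spare_mid (a point): Another loose red cup, same shape and colour, alone mouth down on the table (no white ring at its foot), to be left alone; point at its centre, half-way up (45 mm above the table).

How it is judged:
On the way:
1. the red cup has been lifted above the vase, the vase still standing (height (world z) of cup_mid above 0.145 m and height (world z) of vase_mid below 0.07 m), for 0.1 s.
At the end, for the whole second after the job is handed in: The stuck red cup stands mouth down and at rest on the floor of the green tray (anywhere inside its walls, upright within 10 degrees), the vase it was on stands upright within 25 mm of where it began, and the lone red cup is within 25 mm of where it began (x of cup_mid in the frame of tray between -0.06 and 0.06 m and y of cup_mid in the frame of tray between -0.07 and 0.07 m and z of cup_mid in the frame of tray below 0.06 m and angle between each of cup_mid, vase_mid's own z axis and vertical below 0.17 rad and distance of each of vase_mid, spare_mid from where it was at the start of the episode below 0.025 m and linear speed of cup below 0.03 m/s); the robot touches nothing.
It fails at once if the vase is dragged up by more than 15 mm (height (world z) of vase_mid above 0.07 m).
It fails at once if the vase is pushed or pulled more than 40 mm away, or tipped over (distance of vase_mid from where it was at the start of the episode above 0.04 m or angle between vase_mid's own z axis and vertical above 0.5 rad).
It fails at once if the lone red cup is moved by more than 40 mm (distance of spare_mid from where it was at the start of the episode above 0.04 m).
It fails at once if the cup is dropped or thrown (moving faster than 0.6 m/s out of the fingers: a fall of about 20 mm) (linear speed of cup above 0.6 m/s and contact force between the fingers and cup below 0.2 N).
It also fails if it takes over 38 s, if anything falls off the work surface, if the arm or the gripper's body presses on something with over 40 N, if the wrist force passes 120 N, or if a joint passes its speed limit or range.

## Working session

There is one attempt and no reset: what is moved stays moved. The work goes in short steps, Python scripts to look and compute and a tool call to move; the robot and the scene stay as the last step left them, time stands still between calls to the robot, and variables do not carry over. Pictures are saved under pics/ and viewed, at most 10 in all, crops included, and the job is handed in when it is done.

Besides the shell and the picture viewer there is one more tool, called after "Emit:" by a JSON object that holds its "name" and its "arguments". step_arm: Moves the arm, as the interface text tells. Shifts and turns lie within -1 to 1; 1 stands for 0.1 m of shift or 90 degrees of turn. Its arguments: {"type":"object","properties":{"plan":{"type":"array"},"grip_force":{"type":"number"}},"required":["plan"]}

```bash
mkdir -p pics
cat > h.py <<'E'
import numpy as np, cv2
from station import telemetry, viewer, hand_in, ctrl
def cloud(c):
    v,u=np.mgrid[:480,:640]; z=c["z_map"]
    P=np.stack([(u-c["cx"])/c["fx"]*z,(v-c["cy"])/c["fy"]*z,z],-1)
    return (P-c["t"])@c["R"]
E
python3 - <<'E'
from h import *
o=telemetry.get_obs(); print(o["ee_pos"],o["eef_rot"],o["grip_width"],ctrl.tcp_to_tips)
ims=[]
for n in("top","side"):
    c=viewer.camera(n); W=cloud(c); ims.append(c["img"])
    print(n,"cam pos",-c["R"].T@c["t"])
    for t in("cup_mid","vase_mid","tray","spare_mid"):
        for d in viewer.recognise(t,c)[:4]:
            l,tp,r,b=map(int,d["rect"]); P=W[tp:b,l:r].reshape(-1,3); I=c["img"][tp:b,l:r].reshape(-1,3).astype(int)
            k=(P[:,2]>.004)
            print(t,round(d["score"],2),[l,tp,r,b],P[k].min(0).round(3),P[k].max(0).round(3),np.median(P[k],0).round(3))
    I=c["img"].astype(int); red=((I[...,0]>2*I[...,1])&(I[...,0]>90)&(c["z_map"]>0)).astype(np.uint8)
    n_,lab,st,_=cv2.connectedComponentsWithStats(red)
    for i in range(1,n_):
        if st[i,4]>80:
            P=W[lab==i]; zt=np.percentile(P[:,2],98); T=P[P[:,2]>zt-.006]
            print("red",st[i],"ztop",zt.round(3),"topc",((T.min(0)+T.max(0))/2).round(4),T.min(0).round(3),T.max(0).round(3))
    cv2.imwrite(f"pics/{n}0.png",c["img"][...,::-1])
E
```

```text
[0.20225602 0.51119248 0.22189235] [-3.14044077e+00 -7.27606940e-05  2.76484414e+00] 0.09403625955468076 0.017
top cam pos [0.52592474 0.00537353 0.98449364]
vase_mid 0.79 [197, 158, 245, 203] [0.526 0.005 0.004] [0.709 0.185 0.984] [0.661 0.136 0.085]
tray 0.57 [390, 209, 521, 333] [ 0.425 -0.374  0.004] [0.63  0.005 0.984] [ 0.529 -0.265  0.006]
spare_mid 0.72 [117, 265, 169, 307] [0.452 0.005 0.004] [0.526 0.304 0.984] [0.487 0.243 0.089]
red [192 152  44  40 994] ztop 0.117 topc [0.672  0.1475 0.1151] [0.646 0.122 0.111] [0.698 0.173 0.119]
red [ 121  268   50   38 1091] ztop 0.093 topc [0.4854 0.2535 0.0909] [0.46  0.227 0.087] [0.511 0.279 0.095]
side cam pos [0.40418358 0.74290478 0.63339808]
cup_mid 0.63 [214, 245, 255, 309] [0.404 0.122 0.004] [0.712 0.743 0.633] [0.663 0.167 0.08 ]
vase_mid 0.85 [217, 292, 262, 322] [0.404 0.115 0.004] [0.712 0.743 0.633] [0.659 0.172 0.013]
tray 0.86 [302, 164, 396, 221] [ 0.404 -0.418  0.004] [0.667 0.743 0.633] [ 0.525 -0.261  0.007]
spare_mid 0.97 [311, 315, 353, 383] [0.404 0.228 0.004] [0.516 0.743 0.633] [0.481 0.273 0.067]
red [320  84  31  15 283] ztop 0.182 topc [ 0.6028 -0.492   0.1802] [ 0.566 -0.507  0.176] [ 0.64  -0.477  0.184]
red [ 217  247   39   61 1879] ztop 0.116 topc [0.6702 0.1487 0.1139] [0.644 0.122 0.11 ] [0.697 0.175 0.117]
red [ 311  316   41   69 2321] ztop 0.092 topc [0.4838 0.2547 0.0902] [0.458 0.228 0.087] [0.51  0.281 0.094]
```

View pics/top0.png

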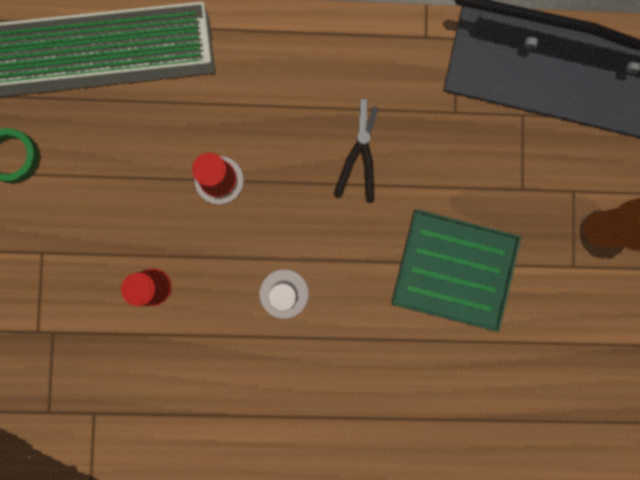

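View pics/side0.png

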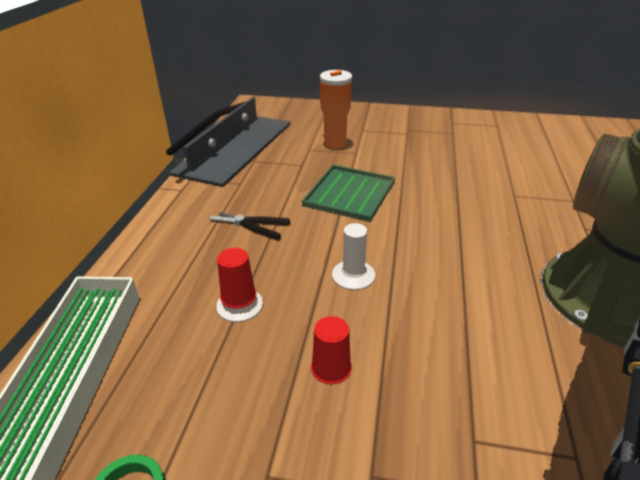

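The top view shows the stuck cup with its white ring at about (210,170), the lone cup at (140,289), the bare vase at (283,296) and the tray centred near (456,270). The side view agrees: ringed cup at (237,275), lone cup at (331,350).

```bash
cat >> h.py <<'E'
def rel(target):
    from scipy.spatial.transform import Rotation as Ro
    o=telemetry.get_obs(); R=Ro.from_euler("xyz",o["eef_rot"])
    d=R.inv().apply(np.array(target)-o["ee_pos"])*10
    print("t",round(o["time_s"],2),"ee",o["ee_pos"].round(4),"rot",o["eef_rot"].round(3),"F",o["force"].round(2),"w",round(o["grip_width"],4),"gf",o["grip_force"],"total tool units",d.round(3))
E
python3 - <<'E'
from h import *
for n in("top","side"):
    c=viewer.camera(n); W=cloud(c)
    I=c["img"].astype(int); g=(I[...,1]>I[...,0]*1.15)&(I[...,1]>I[...,2]*1.02)&(c["z_map"]>0)&(W[...,1]<-.1)&(abs(W[...,0]-.5)<.2)&(abs(W[...,2])<.04)
    m=cv2.morphologyEx(g.astype(np.uint8),cv2.MORPH_OPEN,np.ones((3,3)))
    P=W[m>0]; print(n,len(P),cv2.minAreaRect((P[:,:2]*1000).astype(np.float32)))
rel([.671,.148,.222])
E
```

```text
top 10607 ((527.9010620117188, -264.1407165527344), (189.2041473388672, 167.53057861328125), 77.24519348144531)
side 3024 ((526.10546875, -262.726806640625), (196.11085510253906, 168.98507690429688), 77.18939208984375)
t 0.6 ee [0.2023 0.5114 0.2224] rot [-3.141 -0.     2.765] F [ 0.16 -0.34 -0.68] w 0.0939 gf 0.0 total tool units [-5.695e+00 -1.655e+00  4.000e-03]
```

Emit:
{"name": "step_arm", "arguments": {"plan": [{"dx": -0.3, "dy": -0.09}, {"dx": -0.4, "dy": -0.116}, {"dx": -0.4, "dy": -0.116}, {"dx": -0.4, "dy": -0.116}, {"dx": -0.4, "dy": -0.116}, {"dx": -0.4, "dy": -0.116}, {"dx": -0.4, "dy": -0.116}, {"dx": -0.4, "dy": -0.116}, {"dx": -0.4, "dy": -0.116}, {"dx": -0.4, "dy": -0.116}], "grip_force": 15}}

```text
$.plan[0]: bad value
```

Emit:
{"name": "step_arm", "arguments": {"plan": [{"dx": -0.4, "dy": -0.116}, {"dx": -0.4, "dy": -0.116}, {"dx": -0.4, "dy": -0.116}, {"dx": -0.3, "dy": -0.09}, {}, {}]}}

```text
$.plan[0]: bad value
```

```bash
python3 -c "
from h import *
rel([.671,.148,.080])"
```

```text
t 0.6 ee [0.2023 0.5114 0.2224] rot [-3.141 -0.     2.765] F [ 0.16 -0.34 -0.68] w 0.0939 gf 0.0 total tool units [-5.695 -1.655  1.424]
```

All keys are needed.

Emit:
{"name": "step_arm", "arguments": {"plan": [{"dx": -0.3, "dy": -0.09, "dz": 0, "rx": 0, "ry": 0, "rz": 0, "claw": 0}, {"dx": -0.4, "dy": -0.116, "dz": 0, "rx": 0, "ry": 0, "rz": 0, "claw": 0}, {"dx": -0.4, "dy": -0.116, "dz": 0, "rx": 0, "ry": 0, "rz": 0, "claw": 0}, {"dx": -0.4, "dy": -0.116, "dz": 0, "rx": 0, "ry": 0, "rz": 0, "claw": 0}, {"dx": -0.4, "dy": -0.116, "dz": 0, "rx": 0, "ry": 0, "rz": 0, "claw": 0}, {"dx": -0.4, "dy": -0.116, "dz": 0, "rx": 0, "ry": 0, "rz": 0, "claw": 0}, {"dx": -0.4, "dy": -0.116, "dz": 0, "rx": 0, "ry": 0, "rz": 0, "claw": 0}, {"dx": -0.4, "dy": -0.116, "dz": 0, "rx": 0, "ry": 0, "rz": 0, "claw": 0}, {"dx": -0.4, "dy": -0.116, "dz": 0, "rx": 0, "ry": 0, "rz": 0, "claw": 0}, {"dx": -0.4, "dy": -0.116, "dz": 0, "rx": 0, "ry": 0, "rz": 0, "claw": 0}], "grip_force": 15}}

```text
time_s: 1.6
ee_pos: [0.5245, 0.2612, 0.2225]
eef_rot: [3.141, 0.0, 2.765]
force: [0.4, 0.5, 0.1]
grip_width: 0.0939
grip_force: 0.0
```

Emit:
{"name": "step_arm", "arguments": {"plan": [{"dx": -0.4, "dy": -0.116, "dz": 0, "rx": 0, "ry": 0, "rz": 0, "claw": 0}, {"dx": -0.4, "dy": -0.116, "dz": 0, "rx": 0, "ry": 0, "rz": 0, "claw": 0}, {"dx": -0.4, "dy": -0.116, "dz": 0, "rx": 0, "ry": 0, "rz": 0, "claw": 0}, {"dx": -0.3, "dy": -0.09, "dz": 0, "rx": 0, "ry": 0, "rz": 0, "claw": 0}, {"dx": 0, "dy": 0, "dz": 0, "rx": 0, "ry": 0, "rz": 0, "claw": 0}, {"dx": 0, "dy": 0, "dz": 0, "rx": 0, "ry": 0, "rz": 0, "claw": 0}]}}

```text
time_s: 2.2
ee_pos: [0.6466, 0.1664, 0.2219]
eef_rot: [-3.141, -0.001, 2.764]
force: [-0.5, 0.3, -0.0]
grip_width: 0.0941
grip_force: 0.0
```

```bash
python3 -c "
from h import *
rel([.671,.148,.080])
c=viewer.camera('side');cv2.imwrite('pics/s1.png',c['img'][150:400,100:400,::-1])"
```

```text
t 2.2 ee [0.6466 0.1664 0.2219] rot [-3.141e+00 -1.000e-03  2.764e+00] F [-0.52  0.32 -0.02] w 0.0941 gf 0.0 total tool units [-0.296 -0.08   1.419]
```

View pics/s1.png

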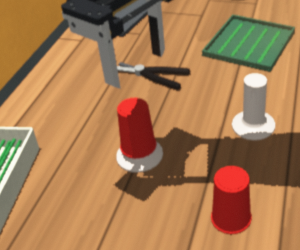

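The crop shows the open gripper above and just behind the ringed cup, which is still untouched at crop (137,128). The fingers will straddle it after the remaining shift.

Emit:
{"name": "step_arm", "arguments": {"plan": [{"dx": -0.15, "dy": -0.04, "dz": 0, "rx": 0, "ry": 0, "rz": 0, "claw": 0}, {"dx": -0.146, "dy": -0.04, "dz": 0, "rx": 0, "ry": 0, "rz": 0, "claw": 0}, {"dx": 0, "dy": 0, "dz": 0.2, "rx": 0, "ry": 0, "rz": 0, "claw": 0}, {"dx": 0, "dy": 0, "dz": 0.2, "rx": 0, "ry": 0, "rz": 0, "claw": 0}, {"dx": 0, "dy": 0, "dz": 0.2, "rx": 0, "ry": 0, "rz": 0, "claw": 0}, {"dx": 0, "dy": 0, "dz": 0.1, "rx": 0, "ry": 0, "rz": 0, "claw": 0}, {"dx": 0, "dy": 0, "dz": 0, "rx": 0, "ry": 0, "rz": 0, "claw": 0}]}}

```text
time_s: 2.95
ee_pos: [0.6703, 0.1489, 0.1515]
eef_rot: [-3.141, -0.002, 2.766]
force: [0.0, -0.1, -0.3]
grip_width: 0.094
grip_force: 0.0
```

```bash
python3 -c "
from h import *
rel([.671,.148,.080])"
```

```text
t 2.95 ee [0.6703 0.1489 0.1515] rot [-3.141e+00 -2.000e-03  2.766e+00] F [ 0.04 -0.1  -0.33] w 0.094 gf 0.0 total tool units [-0.011 -0.006  0.715]
```

Emit:
{"name": "step_arm", "arguments": {"plan": [{"dx": -0.01, "dy": -0.006, "dz": 0.15, "rx": 0, "ry": 0, "rz": 0, "claw": 0}, {"dx": 0, "dy": 0, "dz": 0.2, "rx": 0, "ry": 0, "rz": 0, "claw": 0}, {"dx": 0, "dy": 0, "dz": 0.2, "rx": 0, "ry": 0, "rz": 0, "claw": 0}, {"dx": 0, "dy": 0, "dz": 0.15, "rx": 0, "ry": 0, "rz": 0, "claw": 0}, {"dx": 0, "dy": 0, "dz": 0, "rx": 0, "ry": 0, "rz": 0, "claw": 0}, {"dx": 0, "dy": 0, "dz": 0, "rx": 0, "ry": 0, "rz": 0, "claw": 0.2}, {"dx": 0, "dy": 0, "dz": 0, "rx": 0, "ry": 0, "rz": 0, "claw": 0.3}, {"dx": 0, "dy": 0, "dz": 0, "rx": 0, "ry": 0, "rz": 0, "claw": 0.34}]}}

```text
time_s: 3.75
ee_pos: [0.6724, 0.1474, 0.0836]
eef_rot: [3.141, 0.001, 2.765]
force: [-0.0, -0.0, 0.6]
grip_width: 0.0735
grip_force: 0.0
```

Emit:
{"name": "step_arm", "arguments": {"plan": [{"dx": 0, "dy": 0, "dz": 0, "rx": 0, "ry": 0, "rz": 0, "claw": 0.4}, {"dx": 0, "dy": 0, "dz": 0, "rx": 0, "ry": 0, "rz": 0, "claw": 0.5}, {"dx": 0, "dy": 0, "dz": 0, "rx": 0, "ry": 0, "rz": 0, "claw": 0.7}, {"dx": 0, "dy": 0, "dz": 0, "rx": 0, "ry": 0, "rz": 0, "claw": 1}, {"dx": 0, "dy": 0, "dz": 0, "rx": 0, "ry": 0, "rz": 0, "claw": 1}, {"dx": 0, "dy": 0, "dz": 0, "rx": 0, "ry": 0, "rz": 0, "claw": 1}]}}

```text
time_s: 4.35
ee_pos: [0.6721, 0.1474, 0.0827]
eef_rot: [3.141, 0.0, 2.765]
force: [0.5, -0.1, 2.8]
grip_width: 0.0561
grip_force: 15.0
```

```bash
python3 -c "
from h import *
rel([.671,.148,.205])
c=viewer.camera('side');cv2.imwrite('pics/s2.png',cv2.resize(c['img'][180:340,140:340,::-1],None,fx=3,fy=3))"
```

```text
t 4.35 ee [0.6721 0.1474 0.0827] rot [3.141 0.    2.765] F [ 0.5  -0.08  2.76] w 0.0561 gf 14.953524963202653 total tool units [ 0.012  0.002 -1.223]
```

View pics/s2.png

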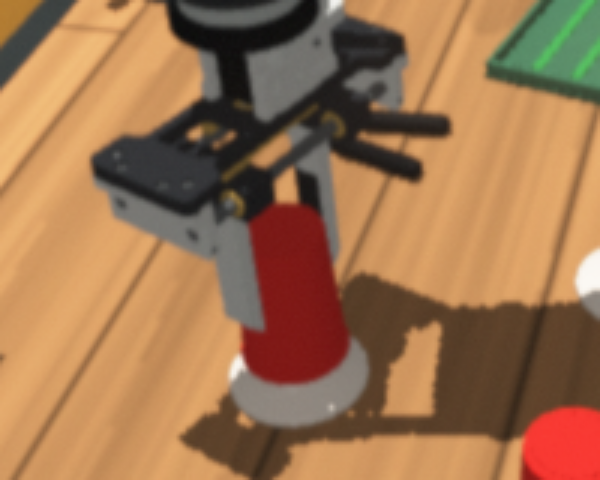

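The fingers straddle the cup and hold it at 56 mm opening with 15 N, and the ring is still on the table. I'll lift slowly first and check for slip.

Emit:
{"name": "step_arm", "arguments": {"plan": [{"dx": 0, "dy": 0, "dz": -0.03, "rx": 0, "ry": 0, "rz": 0, "claw": 1}, {"dx": 0, "dy": 0, "dz": -0.04, "rx": 0, "ry": 0, "rz": 0, "claw": 1}, {"dx": 0, "dy": 0, "dz": -0.04, "rx": 0, "ry": 0, "rz": 0, "claw": 1}, {"dx": 0, "dy": 0, "dz": -0.04, "rx": 0, "ry": 0, "rz": 0, "claw": 1}, {"dx": 0, "dy": 0, "dz": 0, "rx": 0, "ry": 0, "rz": 0, "claw": 1}]}}

```text
time_s: 4.9
ee_pos: [0.6722, 0.1473, 0.0983]
eef_rot: [3.141, 0.001, 2.765]
force: [-0.1, 0.8, 1.2]
grip_width: 0.056
grip_force: 14.9
```

```bash
python3 -c "
from h import *
rel([.6715,.1475,.205])
c=viewer.camera('side');cv2.imwrite('pics/s3.png',cv2.resize(c['img'][180:340,140:340,::-1],None,fx=3,fy=3))"
```

```text
t 4.9 ee [0.6722 0.1473 0.0983] rot [3.141e+00 1.000e-03 2.765e+00] F [-0.07  0.76  1.22] w 0.056 gf 14.891424963570898 total tool units [ 0.006 -0.    -1.067]
```

View pics/s3.png

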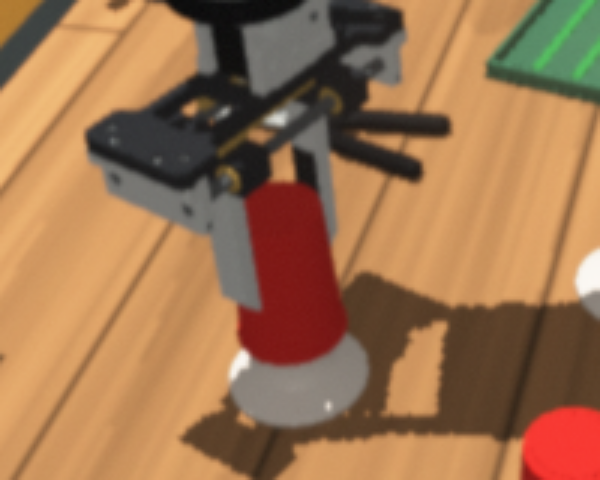

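The cup rose about 16 mm with the fingers, and the ring stayed put (crop 300,380). I'll carry on up.

Emit:
{"name": "step_arm", "arguments": {"plan": [{"dx": 0, "dy": 0, "dz": -0.05, "rx": 0, "ry": 0, "rz": 0, "claw": 1}, {"dx": 0, "dy": 0, "dz": -0.05, "rx": 0, "ry": 0, "rz": 0, "claw": 1}, {"dx": 0, "dy": 0, "dz": -0.05, "rx": 0, "ry": 0, "rz": 0, "claw": 1}, {"dx": 0, "dy": 0, "dz": -0.05, "rx": 0, "ry": 0, "rz": 0, "claw": 1}, {"dx": 0, "dy": 0, "dz": -0.05, "rx": 0, "ry": 0, "rz": 0, "claw": 1}, {"dx": 0, "dy": 0, "dz": -0.05, "rx": 0, "ry": 0, "rz": 0, "claw": 1}, {"dx": 0, "dy": 0, "dz": -0.05, "rx": 0, "ry": 0, "rz": 0, "claw": 1}, {"dx": 0, "dy": 0, "dz": -0.05, "rx": 0, "ry": 0, "rz": 0, "claw": 1}, {"dx": 0, "dy": 0, "dz": -0.05, "rx": 0, "ry": 0, "rz": 0, "claw": 1}, {"dx": 0, "dy": 0, "dz": -0.05, "rx": 0, "ry": 0, "rz": 0, "claw": 1}]}}

```text
time_s: 5.95
ee_pos: [0.672, 0.1473, 0.148]
eef_rot: [3.141, 0.0, 2.765]
force: [-0.0, -0.4, -0.5]
grip_width: 0.056
grip_force: 14.9
```

Emit:
{"name": "step_arm", "arguments": {"plan": [{"dx": 0, "dy": 0, "dz": -0.1, "rx": 0, "ry": 0, "rz": 0, "claw": 1}, {"dx": 0, "dy": 0, "dz": -0.1, "rx": 0, "ry": 0, "rz": 0, "claw": 1}, {"dx": 0, "dy": 0, "dz": -0.1, "rx": 0, "ry": 0, "rz": 0, "claw": 1}, {"dx": 0, "dy": 0, "dz": -0.1, "rx": 0, "ry": 0, "rz": 0, "claw": 1}, {"dx": 0, "dy": 0, "dz": -0.1, "rx": 0, "ry": 0, "rz": 0, "claw": 1}, {"dx": 0, "dy": 0, "dz": -0.1, "rx": 0, "ry": 0, "rz": 0, "claw": 1}, {"dx": 0, "dy": 0, "dz": 0, "rx": 0, "ry": 0, "rz": 0, "claw": 1}, {"dx": 0, "dy": 0, "dz": 0, "rx": 0, "ry": 0, "rz": 0, "claw": 1}]}}

```text
time_s: 6.75
ee_pos: [0.6719, 0.1473, 0.2073]
eef_rot: [-3.142, -0.0, 2.765]
force: [0.3, 0.2, -1.0]
grip_width: 0.056
grip_force: 14.9
```

```bash
python3 -c "
from h import *
rel([.527,-.2635,.21])
c=viewer.camera('side');cv2.imwrite('pics/s4.png',cv2.resize(c['img'][140:340,140:340,::-1],None,fx=3,fy=3))"
```

```text
t 6.75 ee [0.6719 0.1473 0.2073] rot [-3.142 -0.     2.765] F [ 0.32  0.23 -1.04] w 0.056 gf 14.85509385354817 total tool units [-0.164 -4.353 -0.026]
```

View pics/s4.png

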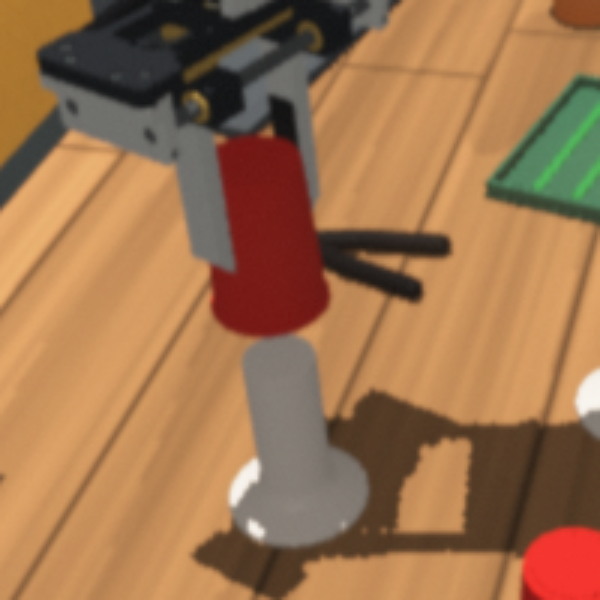

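The cup hangs clear above the vase, which stands upright where it was. Now across to the tray.

Emit:
{"name": "step_arm", "arguments": {"plan": [{"dx": 0, "dy": -0.15, "dz": 0, "rx": 0, "ry": 0, "rz": 0, "claw": 1}, {"dx": -0.012, "dy": -0.3, "dz": 0, "rx": 0, "ry": 0, "rz": 0, "claw": 1}, {"dx": -0.012, "dy": -0.3, "dz": 0, "rx": 0, "ry": 0, "rz": 0, "claw": 1}, {"dx": -0.012, "dy": -0.3, "dz": 0, "rx": 0, "ry": 0, "rz": 0, "claw": 1}, {"dx": -0.012, "dy": -0.3, "dz": 0, "rx": 0, "ry": 0, "rz": 0, "claw": 1}, {"dx": -0.012, "dy": -0.3, "dz": 0, "rx": 0, "ry": 0, "rz": 0, "claw": 1}, {"dx": -0.012, "dy": -0.3, "dz": 0, "rx": 0, "ry": 0, "rz": 0, "claw": 1}, {"dx": -0.012, "dy": -0.3, "dz": 0, "rx": 0, "ry": 0, "rz": 0, "claw": 1}, {"dx": -0.012, "dy": -0.3, "dz": 0, "rx": 0, "ry": 0, "rz": 0, "claw": 1}, {"dx": -0.012, "dy": -0.3, "dz": 0, "rx": 0, "ry": 0, "rz": 0, "claw": 1}]}}

```text
time_s: 7.8
ee_pos: [0.5764, -0.1227, 0.2069]
eef_rot: [-3.141, -0.001, 2.765]
force: [0.8, 0.3, -0.3]
grip_width: 0.056
grip_force: 14.9
```

Emit:
{"name": "step_arm", "arguments": {"plan": [{"dx": -0.012, "dy": -0.3, "dz": 0, "rx": 0, "ry": 0, "rz": 0, "claw": 1}, {"dx": -0.012, "dy": -0.3, "dz": 0, "rx": 0, "ry": 0, "rz": 0, "claw": 1}, {"dx": -0.012, "dy": -0.3, "dz": 0, "rx": 0, "ry": 0, "rz": 0, "claw": 1}, {"dx": -0.012, "dy": -0.3, "dz": 0, "rx": 0, "ry": 0, "rz": 0, "claw": 1}, {"dx": -0.01, "dy": -0.2, "dz": 0, "rx": 0, "ry": 0, "rz": 0, "claw": 1}, {"dx": 0, "dy": -0.1, "dz": 0, "rx": 0, "ry": 0, "rz": 0, "claw": 1}, {"dx": 0, "dy": 0, "dz": 0, "rx": 0, "ry": 0, "rz": 0, "claw": 1}, {"dx": 0, "dy": 0, "dz": 0, "rx": 0, "ry": 0, "rz": 0, "claw": 1}]}}

```text
time_s: 8.6
ee_pos: [0.5275, -0.2626, 0.2072]
eef_rot: [3.141, -0.0, 2.765]
force: [-0.0, -0.8, -0.4]
grip_width: 0.0561
grip_force: 14.9
```

```bash
python3 -c "
from h import *
rel([.527,-.2635,.064])
c=viewer.camera('side');cv2.imwrite('pics/s5.png',cv2.resize(c['img'][60:260,240:440,::-1],None,fx=3,fy=3))
W=cloud(c);I=c['img'].astype(int);m=(I[...,0]>2*I[...,1])&(I[...,0]>60)&(I[...,2]<50)&(W[...,1]<-.18)&(W[...,1]>-.4)&(c['z_map']>0);print(W[m].min(0),W[m].max(0))"
```

```text
t 8.6 ee [ 0.5275 -0.2626  0.2072] rot [ 3.141 -0.     2.765] F [-0.01 -0.82 -0.43] w 0.0561 gf 14.85552114638267 total tool units [ 1.000e-03 -1.100e-02  1.432e+00]
[ 0.49680636 -0.28728788  0.14849477] [ 0.55796573 -0.22978915  0.24192613]
```

View pics/s5.png

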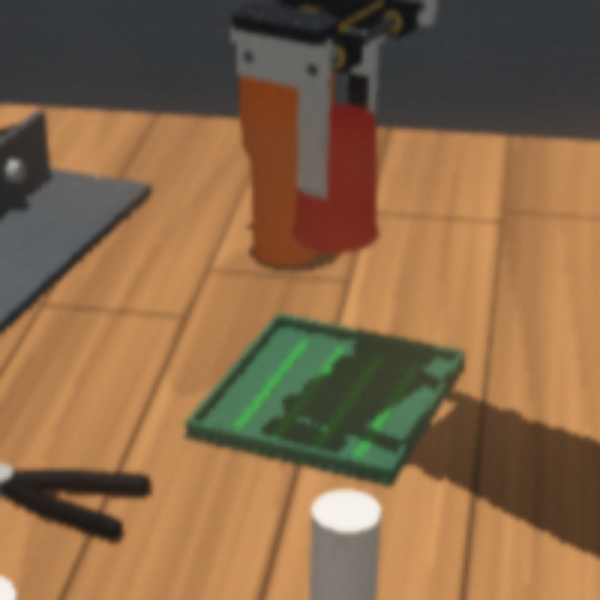

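The cup is held upright over the tray, lip at z ≈ 0.149. I'll lower it most of the way, then slowly to contact.

Emit:
{"name": "step_arm", "arguments": {"plan": [{"dx": 0, "dy": -0.01, "dz": 0.1, "rx": 0, "ry": 0, "rz": 0, "claw": 1}, {"dx": 0, "dy": 0, "dz": 0.2, "rx": 0, "ry": 0, "rz": 0, "claw": 1}, {"dx": 0, "dy": 0, "dz": 0.2, "rx": 0, "ry": 0, "rz": 0, "claw": 1}, {"dx": 0, "dy": 0, "dz": 0.2, "rx": 0, "ry": 0, "rz": 0, "claw": 1}, {"dx": 0, "dy": 0, "dz": 0.2, "rx": 0, "ry": 0, "rz": 0, "claw": 1}, {"dx": 0, "dy": 0, "dz": 0.2, "rx": 0, "ry": 0, "rz": 0, "claw": 1}, {"dx": 0, "dy": 0, "dz": 0.15, "rx": 0, "ry": 0, "rz": 0, "claw": 1}, {"dx": 0, "dy": 0, "dz": 0.08, "rx": 0, "ry": 0, "rz": 0, "claw": 1}, {"dx": 0, "dy": 0, "dz": 0, "rx": 0, "ry": 0, "rz": 0, "claw": 1}, {"dx": 0, "dy": 0, "dz": 0, "rx": 0, "ry": 0, "rz": 0, "claw": 1}]}}

```text
time_s: 9.65
ee_pos: [0.5273, -0.2643, 0.0751]
eef_rot: [-3.141, 0.001, 2.765]
force: [-0.7, 0.6, -0.5]
grip_width: 0.0561
grip_force: 14.9
```

Emit:
{"name": "step_arm", "arguments": {"plan": [{"dx": 0, "dy": 0, "dz": 0.02, "rx": 0, "ry": 0, "rz": 0, "claw": 1}, {"dx": 0, "dy": 0, "dz": 0.02, "rx": 0, "ry": 0, "rz": 0, "claw": 1}, {"dx": 0, "dy": 0, "dz": 0.02, "rx": 0, "ry": 0, "rz": 0, "claw": 1}, {"dx": 0, "dy": 0, "dz": 0.01, "rx": 0, "ry": 0, "rz": 0, "claw": 1}, {"dx": 0, "dy": 0, "dz": 0, "rx": 0, "ry": 0, "rz": 0, "claw": 1}, {"dx": 0, "dy": 0, "dz": 0, "rx": 0, "ry": 0, "rz": 0, "claw": 1}]}}

```text
time_s: 10.25
ee_pos: [0.527, -0.2642, 0.0675]
eef_rot: [-3.142, 0.0, 2.765]
force: [0.5, -0.9, -0.4]
grip_width: 0.0564
grip_force: 14.9
```

Emit:
{"name": "step_arm", "arguments": {"plan": [{"dx": 0, "dy": 0, "dz": 0.01, "rx": 0, "ry": 0, "rz": 0, "claw": 1}, {"dx": 0, "dy": 0, "dz": 0.01, "rx": 0, "ry": 0, "rz": 0, "claw": 1}, {"dx": 0, "dy": 0, "dz": 0, "rx": 0, "ry": 0, "rz": 0, "claw": 1}, {"dx": 0, "dy": 0, "dz": 0, "rx": 0, "ry": 0, "rz": 0, "claw": 1}]}}

```text
time_s: 10.65
ee_pos: [0.5269, -0.2642, 0.0654]
eef_rot: [-3.142, -0.0, 2.765]
force: [0.1, 0.2, -1.0]
grip_width: 0.0561
grip_force: 14.9
```

Emit:
{"name": "step_arm", "arguments": {"plan": [{"dx": 0, "dy": 0, "dz": 0.01, "rx": 0, "ry": 0, "rz": 0, "claw": 1}, {"dx": 0, "dy": 0, "dz": 0, "rx": 0, "ry": 0, "rz": 0, "claw": 1}, {"dx": 0, "dy": 0, "dz": 0, "rx": 0, "ry": 0, "rz": 0, "claw": 1}]}}

```text
time_s: 10.95
ee_pos: [0.5269, -0.2642, 0.0644]
eef_rot: [-3.142, -0.0, 2.765]
force: [0.9, 0.1, -0.8]
grip_width: 0.0564
grip_force: 14.9
```

Emit:
{"name": "step_arm", "arguments": {"plan": [{"dx": 0, "dy": 0, "dz": 0.01, "rx": 0, "ry": 0, "rz": 0, "claw": 1}, {"dx": 0, "dy": 0, "dz": 0, "rx": 0, "ry": 0, "rz": 0, "claw": 1}, {"dx": 0, "dy": 0, "dz": 0, "rx": 0, "ry": 0, "rz": 0, "claw": 1}]}}

```text
time_s: 11.25
ee_pos: [0.5272, -0.2644, 0.0638]
eef_rot: [-3.142, 0.001, 2.765]
force: [-1.1, 0.1, 4.6]
grip_width: 0.0561
grip_force: 15.0
```

Emit:
{"name": "step_arm", "arguments": {"plan": [{"dx": 0, "dy": 0, "dz": 0.01, "rx": 0, "ry": 0, "rz": 0, "claw": 1}, {"dx": 0, "dy": 0, "dz": 0, "rx": 0, "ry": 0, "rz": 0, "claw": 1}, {"dx": 0, "dy": 0, "dz": 0, "rx": 0, "ry": 0, "rz": 0, "claw": 1}]}}

```text
time_s: 11.55
ee_pos: [0.5273, -0.2645, 0.0636]
eef_rot: [-3.141, 0.001, 2.765]
force: [-3.3, 0.6, 12.5]
grip_width: 0.056
grip_force: 15.3
```

Contact (12 N upward), as predicted. I'll ease 1 mm back, open slowly and go up.

Emit:
{"name": "step_arm", "arguments": {"plan": [{"dx": 0, "dy": 0, "dz": -0.01, "rx": 0, "ry": 0, "rz": 0, "claw": 1}, {"dx": 0, "dy": 0, "dz": 0, "rx": 0, "ry": 0, "rz": 0, "claw": 0.38}, {"dx": 0, "dy": 0, "dz": 0, "rx": 0, "ry": 0, "rz": 0, "claw": 0.3}, {"dx": 0, "dy": 0, "dz": 0, "rx": 0, "ry": 0, "rz": 0, "claw": 0.1}, {"dx": 0, "dy": 0, "dz": 0, "rx": 0, "ry": 0, "rz": 0, "claw": 0}, {"dx": 0, "dy": 0, "dz": 0, "rx": 0, "ry": 0, "rz": 0, "claw": 0}, {"dx": 0, "dy": 0, "dz": 0, "rx": 0, "ry": 0, "rz": 0, "claw": 0}, {"dx": 0, "dy": 0, "dz": 0, "rx": 0, "ry": 0, "rz": 0, "claw": 0}]}}

```text
time_s: 12.35
ee_pos: [0.5269, -0.2642, 0.0634]
eef_rot: [-3.142, -0.0, 2.765]
force: [0.2, 0.1, 0.8]
grip_width: 0.0936
grip_force: 0.0
```

Emit:
{"name": "step_arm", "arguments": {"plan": [{"dx": 0, "dy": 0, "dz": -0.1, "rx": 0, "ry": 0, "rz": 0, "claw": 0}, {"dx": 0, "dy": 0, "dz": -0.2, "rx": 0, "ry": 0, "rz": 0, "claw": 0}, {"dx": 0, "dy": 0, "dz": -0.2, "rx": 0, "ry": 0, "rz": 0, "claw": 0}, {"dx": 0, "dy": 0, "dz": -0.2, "rx": 0, "ry": 0, "rz": 0, "claw": 0}, {"dx": 0, "dy": 0, "dz": -0.2, "rx": 0, "ry": 0, "rz": 0, "claw": 0}, {"dx": 0, "dy": 0, "dz": -0.2, "rx": 0, "ry": 0, "rz": 0, "claw": 0}, {"dx": 0, "dy": 0, "dz": -0.2, "rx": 0, "ry": 0, "rz": 0, "claw": 0}, {"dx": 0, "dy": 0, "dz": 0, "rx": 0, "ry": 0, "rz": 0, "claw": 0}, {"dx": 0, "dy": 0, "dz": 0, "rx": 0, "ry": 0, "rz": 0, "claw": 0}]}}

```text
time_s: 13.25
ee_pos: [0.5269, -0.2642, 0.1935]
eef_rot: [-3.142, 0.0, 2.765]
force: [-0.6, -0.4, -0.5]
grip_width: 0.0936
grip_force: 0.0
```

```bash
python3 -c "
from h import *
rel([.527,-.2635,.2])
c=viewer.camera('side');cv2.imwrite('pics/s6.png',c['img'][...,::-1])
W=cloud(c);I=c['img'].astype(int);m=(I[...,0]>2*I[...,1])&(I[...,0]>60)&(I[...,2]<50)&(W[...,1]<-.18)&(W[...,1]>-.4)&(c['z_map']>0);print(W[m].min(0),W[m].max(0))"
```

```text
t 13.25 ee [ 0.5269 -0.2642  0.1935] rot [-3.142  0.     2.765] F [-0.62 -0.36 -0.52] w 0.0936 gf 0.0 total tool units [ 0.001  0.007 -0.065]
[ 0.49494739 -0.28702772  0.00632277] [ 0.55291731 -0.22970636  0.09971452]
```

View pics/s6.png

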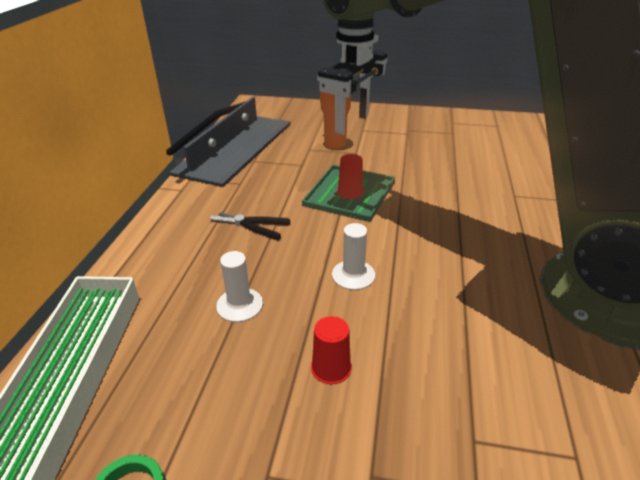

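The picture shows the cup upright in the tray (350,178), the vase standing where it began (238,290), the lone cup unmoved (331,350) and the gripper clear above.

```bash
python3 -c "
from station import hand_in
print(hand_in())"
```

```text
the job is handed in; nothing more can be done
None
```

I lifted the stuck cup off the vase and set it mouth down on the green tray; the last picture shows the vase and the lone cup where they began, and I handed the job in at about 13 s (no verdict was returned).

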